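# Nest the graded pots and latch them into their carrier

### The arm

A 7-joint arm with a two-finger parallel gripper is mounted at the origin on a cart in front of the work surface, level with it; the furniture and walls round the work are solid. World frame = base frame: x ahead of the robot, y to its left, z up, the work surface at z = 0. Lengths are in m, angles in degrees, forces in N, time in s.
With the tool pointing down it reaches from about 0.4 to 0.875 m from the base axis. Payload 4.4 kg.
Tool frame: the origin (TCP) lies midway between the tips of the shut fingers; the grasp point (between the pads) lies 19 mm behind it; z points along the fingers, y is the direction in which the jaws open and shut (so a half turn about z gives the same grasp; the last joint's range is limited). The gripper opens to 85 mm and grips with 20 to 120 N. Pads are 22 mm wide; open, the fingers measure 114 mm over their backs; the gripper's body (76 mm by 85 mm) begins 54 mm behind the grasp point. The pads swing forward as they close: fully open they stand 13 mm farther back than shut.
Start: joints at [-67.941, 36.005, 2.206, 86.941, -1.547, 57.084, -1.146], TCP at [0.283, 0.585, 0.231] pointing down, gripper open.
Joint ranges: [-175.42, 175.42], [-21.48, 121.26], [-71.46, 75.88], [10.55, 141.38], [-63.04, 243.04], [13.31, 113.54], [-168.57, 168.57]. Speed limits (degrees/s): [147.25, 147.25, 180, 180, 180, 180, 180].

### API

Orientations are given as [roll, pitch, yaw] about the fixed x, y, z axes, in that order (R = Rz(yaw) Ry(pitch) Rx(roll)).
In Python, from workcell import bot, viewer gives the robot as it stands.
- The arm moves only by the shell command python3 -m creep 'ROWS'. ROWS is text: rows parted by semicolons, each of 5 numbers parted by spaces: the shift along the world's x, y, z in units of 30 mm (1.0 is 30 mm), then the turn about the world's z in units of 6 degrees (1.0 is 6 degrees), then the closure, from 0 (fully open) to 1 (shut). A call has 1 to 12 rows; each row is the pose to reach, as a shift and turn from the pose commanded when the call began; what a row does not reach only later rows make up. A row lasts 1/12 s, in which the tool goes at most 41.7 mm and 7.16 degrees, less where a joint would pass 70% of its speed; a pose out of reach is approached as far as the arm can. A call with a gripper value outside its range is refused whole. The fingers move at their own pace and stop on an object; the grip force is fixed at half the most. Time passes only in rows, so rows that repeat a pose let the fingers close. It gives the time, the measured TCP pose, the force and the opening at its end, in the units of the state.
- bot.sense(): the state, without advancing time (a new reading comes with each control period).
- viewer.read_camera(name): name is "scene" or "top" or "wrist"; returns (picture, depth): 420x560x3 uint8, blue, green, red; 420x560 float32, m along the optical axis (not along the pixel's ray), 0 where there is no reading.
- viewer.camera_params(name): a dict with "fx", "fy", "cx", "cy" (pixels), "rvec" (rotation vector, rad) and "tvec" (3), from world to camera coordinates, as OpenCV has them. Camera axes: x right, y down, z forward; pixel columns grow to the right and rows downward; lengths in m; the calibration is good to about 2 mm. The wrist camera is an equidistant fisheye: a pixel r from the principal point sees the ray r / f radians off the axis. A picture is of the moment at which its call begins: read the wrist's pose just before it. camera_params takes no time and is no camera call; for the wrist camera it gives the pose at the moment of the call.
- bot.hand_in(): hands the job in, once; it reports no verdict.
The state is a dict: "t": time; "joints": joint angles; "qd": joint speeds; "effort": joint torques, N m; "eef_pos": TCP position; "eef_rot": TCP orientation; "ft_force": force on the tool from outside, world axes, zero at the start; "torque": the same for the moment, N m; "opening": finger opening in m.
Only numpy, scipy, OpenCV 4.12 (cv2) and the standard library are available. Lean on these libraries where they do the work, as an engineer would, in place of code of your own. Each camera call takes 0.05 s, during which the arm holds its last target.

### The job

Pack the three graded clay pots for carrying: stand the medium pot inside the wide pot that is already in the wooden carrier, and the tall slim small one inside the medium pot, all upright. Then swing the steel strap over the nest and press its end down, gently, until it snaps in under the sprung roller of the catch and rests on the pad. Do not ram the strap onto the pad, and leave the other things on the bench where they stand.

Things in the scene. Friction and masses are not known exactly. Their poses are not given: they have to be found in the camera images.
- carrier: wooden carrier fixed on the bench: board 140 (x) x 310 (y) x 18 mm. Origin: centre of its underside; z up, y along the board from the hinge end (-y) to the catch end (+y). Two steel hinge cheeks at y = -94 mm, 140 mm high, 38 mm wide over both. Rest post at y = 83 mm, 24 x 14 mm, pad on top. Catch post at y = 129 to 147 mm, 40 mm wide, 146 mm high, carrying the roller
- roller_axis (a point): rest position of the axis (along the carrier's x) of the white sprung roller, 20 mm diameter, 20 mm wide, 138 mm above the bench; it yields up to 12 mm in the carrier's +y, away from the hinge, when the strap's nose is forced down past it
- nest (a point): point on the board's top where the wide pot stands, in the centre of a low wooden ring (10 mm high, 111 mm inside diameter)
- strap_hinge (a point): centre of the strap's hinge pin, 128 mm above the bench, 90 mm from the carrier's centre towards its -y end; axes as the carrier's
- strap (a joint): steel strap (24 mm wide, 8 thick, 195 long, 150 g): angle at its hinge, rad. 0 = level, home on the pad under the roller; about 0.12 = lying on the roller, unlatched; 1.57 upright; 1.8 to 2.1 leaning back (start). At angle a, a point r from strap_hinge lies r cos a in y, r sin a in z of the carrier's axes. Below about 1.1 it sinks slowly. Latching takes 10 to 18 N at strap_press
- strap_press (a point): middle of a thin dark rubber patch (18 x 36 mm) on the upper face of the strap, 150 mm from the hinge: the place to press. z is normal to the strap's upper face, which faces backwards and away from the catch while the strap stands open
- strap_tip (a point): axis of the strap's rounded nose (10 mm thick), 190 mm from the hinge
- rest_pad: springy rubber pad on the rest post, 24 x 14 x 12 mm; origin: 6 mm below the middle of its top, 118 mm above the bench; it gives about 1 mm per 6 N, at most 8 mm
- large_pot: wide open clay pot, loose, standing in the carrier's ring: 96 mm diameter at the foot, 108 mm at the rim, 42 mm high, wall 6 mm, floor 6 mm thick. Origin: centre of its underside
- medium_pot: open clay pot on the bench, 58 mm diameter at the foot, 66 mm at the rim, 66 mm high, wall 5 mm, floor 6 mm thick. Origin: centre of its underside; grasp across the rim (66 mm), which stands 30 mm above the wide pot's rim once nested
- small_pot: tall slim open clay pot on the bench, 38 mm diameter at the foot, 44 mm at the rim, 88 mm high, wall 4 mm, floor 6 mm thick. Origin: centre of its underside; once nested its rim is 118 mm above the bench, 6 mm below the closed strap
- glaze_jar: bystander: pale glaze jar, 65 mm diameter, 91 mm high. Origin: centre of its underside
- tape_roll: bystander: roll of tape lying flat, 104 mm diameter, 25 mm high. Origin: centre of its underside
- clay_cup: bystander: small squat clay cup, 66 mm diameter, 48 mm high; not one of the three pots. Origin: centre of its underside
- stamp: bystander: turned wooden stamp standing upright, 24 mm diameter, 62 mm high. Origin: centre of its underside
Mind the look-alikes: they are no part of the job. Leave any red look-alike of the small_pot alone. Leave any blue look-alike of the medium_pot alone.

How it is judged:
By the outcome, as a careful person would: the job done as asked, in the order asked, and still so for the second after the job is handed in, with the robot touching nothing.
It also fails if it takes over 72 s, if anything falls off the work surface, if the arm or the gripper's body presses on something with over 40 N, if the wrist force passes 120 N, or if a joint passes its speed limit or range.

## Working session

There is one attempt and no reset: what is moved stays moved. The work goes in short steps, Python scripts to look and compute and a shell command to move; the robot and the scene stay as the last step left them, time stands still between calls to the robot, and variables do not carry over. Pictures are saved under pics/ and viewed, and the job is handed in when it is done.

```bash
mkdir -p pics; ls
cat > h.py <<'E'
import numpy as np,cv2
from workcell import bot,viewer
def P(n):
    p=viewer.camera_params(n);R=cv2.Rodrigues(np.array(p['rvec'],float))[0];return p,R,np.array(p['tvec'],float).ravel()
def pts(n,d,p=None):
    p,R,t=p or P(n)
    v,u=np.mgrid[:d.shape[0],:d.shape[1]]
    c=np.stack([(u-p['cx'])/p['fx']*d,(v-p['cy'])/p['fy']*d,d],-1)
    return (c-t)@R
def ray(n,u,v,z):
    p,R,t=P(n);o=-R.T@t;d=R.T@np.array([(u-p['cx'])/p['fx'],(v-p['cy'])/p['fy'],1]);return o+d*(z-o[2])/d[2]
E
python3 - <<'E'
from h import *
print(bot.sense())
for n in['scene','top','wrist']:
    b,d=viewer.read_camera(n);cv2.imwrite(f'pics/{n}0.png',b);np.save(f'pics/{n}0.npy',d);np.save(f'pics/{n}0b.npy',b);print(n,viewer.camera_params(n))
E
```

```text
pics
{'t': 0.0, 'joints': array([-67.94032366,  36.05843268,   2.20231869,  86.99345168,
        -1.54835704,  57.08311147,  -1.14558618]), 'qd': array([-0.07186571, -0.06713665, -0.07284976,  0.04900229, -0.05045088,
       -0.04903801,  0.04261026]), 'effort': array([-8.92767857e-04, -5.63415956e+01,  1.22587860e+00, -1.93449390e+01,
        1.10856449e-02,  1.06452475e-02, -9.05932183e-06]), 'eef_pos': array([0.28290859, 0.58454145, 0.23040868]), 'eef_rot': array([-1.79894657e+02,  1.65400163e-05,  1.54170101e+02]), 'ft_force': array([-0.38231745, -0.02392232, -0.07068937]), 'torque': array([-0.0249025 , -0.00474631, -0.01532309]), 'opening': 0.085436177189161}
scene {'fx': 462.24504326209603, 'fy': 462.24504326209603, 'cx': 277.7990670845696, 'cy': 205.71448632189862, 'rvec': array([ 1.81762893,  1.76509651, -0.66529986]), 'tvec': array([ 0.0294819 , -0.25762252,  1.77147372])}
top {'fx': 444.8062320581282, 'fy': 444.8062320581282, 'cx': 279.2620582682225, 'cy': 215.38646108680845, 'rvec': array([ 2.15012124, -2.19474116,  0.11787559]), 'tvec': array([-0.03826188,  0.46244678,  1.39009521])}
wrist {'fx': 325.19226210127806, 'fy': 325.19226210127806, 'cx': 284.2324713305416, 'cy': 204.9022078839787, 'rvec': array([-2.43497964, -1.52758873, -0.23163258]), 'tvec': array([-0.6490331 , -0.03920705,  0.38006552])}
```

View pics/scene0.png

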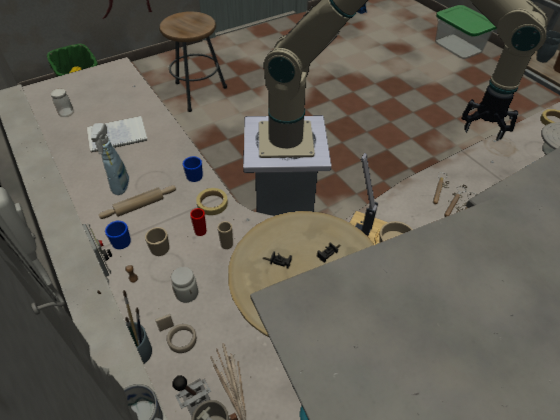

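View pics/top0.png

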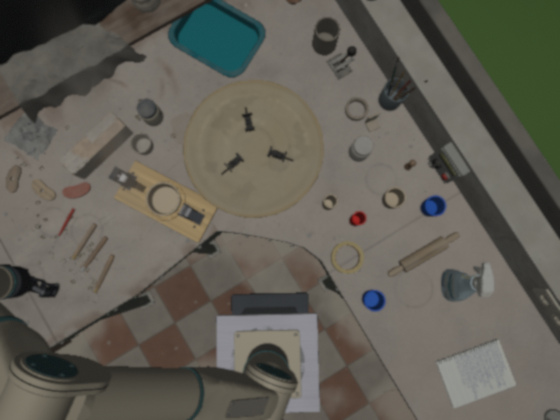

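View pics/wrist0.png

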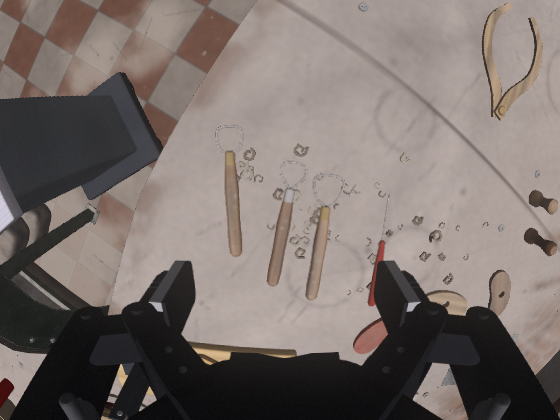

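```bash
cat > a.py <<'E'
from h import *
d=np.load('pics/top0.npy');b=np.load('pics/top0b.npy');W=pts('top',d)
np.save('pics/topW.npy',W)
for u,v in [(330,202),(358,218),(393,199),(432,206),(373,300),(361,148),(410,165),(346,257),(326,35),(147,110),(165,199),(190,215),(140,180)]:
    s=W[v-24:v+25,u-24:u+25].reshape(-1,3); z=s[:,2]
    m=(z>0.015)&(z<.3)
    if m.sum(): 
        top=np.percentile(z[m],97); q=s[m&(z>top-.012)]
        print((u,v),'top %.3f'%top,q[:,:2].min(0).round(3),q[:,:2].max(0).round(3),m.sum())
c=cv2.resize(b[90:330,300:460],None,fx=4,fy=4)[:, :];cv2.imwrite('pics/c1.png',cv2.resize(b[120:320,300:460],(640,800))[:600])
cv2.imwrite('pics/c2.png',cv2.resize(b[150:250,100:230],(780,600),interpolation=cv2.INTER_CUBIC))
s=np.load('pics/scene0b.npy');cv2.imwrite('pics/c3.png',cv2.resize(s[140:320,80:260],(600,600),interpolation=cv2.INTER_CUBIC))
cv2.imwrite('pics/c4.png',cv2.resize(s[140:270,320:470],(690,600),interpolation=cv2.INTER_CUBIC))
E
python3 a.py
```

```text
(330, 202) top 0.102 [ 0.436 -0.274] [ 0.567 -0.13 ] 297
(358, 218) top 0.090 [ 0.421 -0.311] [ 0.514 -0.215] 217
(393, 199) top 0.069 [ 0.475 -0.44 ] [ 0.539 -0.377] 262
(432, 206) top 0.069 [ 0.448 -0.575] [ 0.552 -0.499] 312
(373, 300) top 0.069 [ 0.161 -0.363] [ 0.224 -0.299] 245
(361, 148) top 0.095 [ 0.638 -0.341] [ 0.697 -0.281] 447
(410, 165) top 0.115 [ 0.592 -0.522] [ 0.633 -0.51 ] 174
(346, 257) top 0.030 [ 0.275 -0.31 ] [ 0.376 -0.211] 391
(326, 35) top 0.106 [ 0.948 -0.278] [ 1.081 -0.171] 836
(147, 110) top 0.094 [0.741 0.329] [0.827 0.432] 588
(165, 199) top 0.139 [0.441 0.192] [0.492 0.248] 1871
(190, 215) top 0.140 [0.441 0.192] [0.492 0.248] 1717
(140, 180) top 0.145 [0.557 0.397] [0.602 0.43 ] 1499
```

View pics/c2.png

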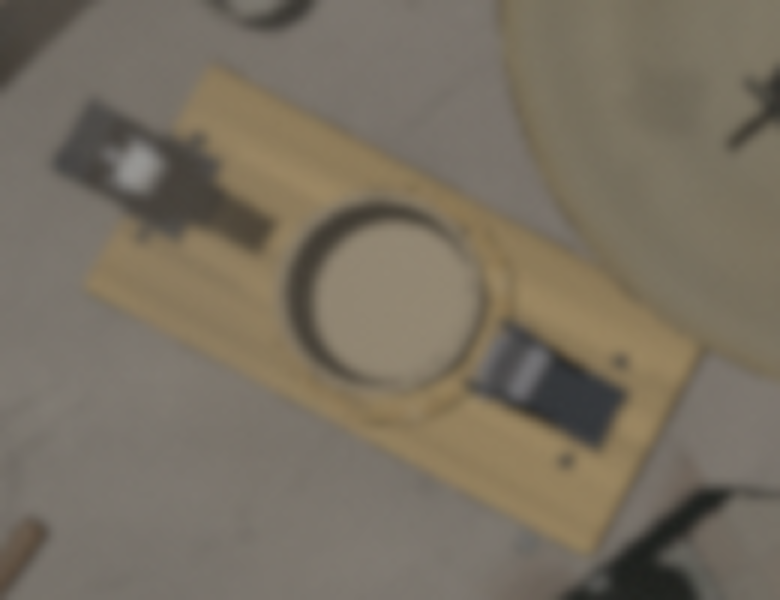

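View pics/c3.png

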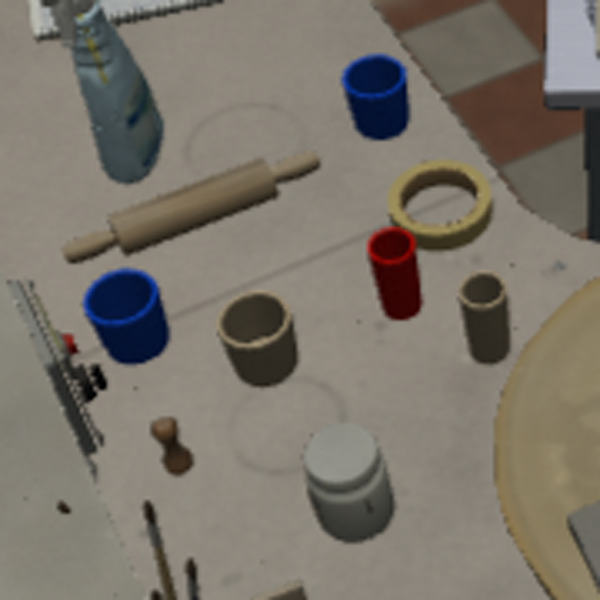

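View pics/c4.png

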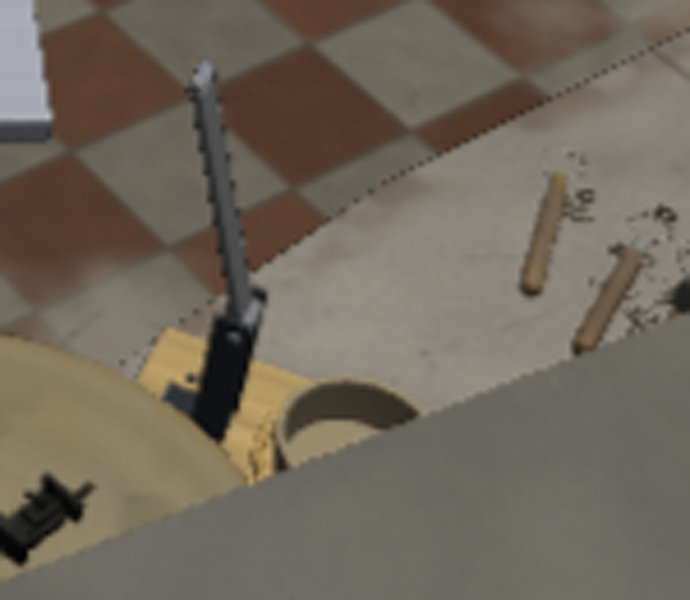

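```bash
cat > b.py <<'E'
from h import *
W=np.load('pics/topW.npy');b=np.load('pics/top0b.npy');Z=W[...,2]
print('bench',[ (u,v,Z[v-2:v+3,u-2:u+3].mean().round(4)) for u,v in[(300,240),(380,230),(100,190),(180,250),(250,210),(250,170),(300,150)]])
def circ(u0,v0,w,h,tol=.02):
    m=np.zeros(Z.shape,np.uint8);s=np.s_[v0-w:v0+w+1,u0-w:u0+w+1]
    m[s]=((Z[s]>h-.03)&(Z[s]<h+.03)).astype(np.uint8)
    # rim
    cs,_=cv2.findContours(m,cv2.RETR_EXTERNAL,cv2.CHAIN_APPROX_NONE);c=max(cs,key=cv2.contourArea)
    (x,y),r=cv2.minEnclosingCircle(c);p=ray('top',x,y,h);q=ray('top',x+r,y,h);print((u0,v0),(round(x,1),round(y,1),round(r,1)),p.round(4),'dia',2*np.linalg.norm(p-q).round(4),cv2.boundingRect(c),cv2.contourArea(c))
circ(330,202,14,.088);circ(393,199,17,.066);circ(361,148,17,.091);circ(358,218,14,.088)
hsv=cv2.cvtColor(b,cv2.COLOR_BGR2HSV)
m=cv2.inRange(hsv,(12,75,90),(30,255,255));n=np.zeros_like(m);n[150:250,100:225]=m[150:250,100:225]
n=cv2.morphologyEx(n,cv2.MORPH_OPEN,np.ones((3,3)))
# remove wheel by z? 
cv2.imwrite('pics/m.png',cv2.resize(n[140:260,90:240],None,fx=4,fy=4))
cs,_=cv2.findContours(n,cv2.RETR_EXTERNAL,cv2.CHAIN_APPROX_NONE);c=max(cs,key=cv2.contourArea)
h=np.concatenate([x for x in cs if cv2.contourArea(x)>50])
wp=np.array([ray('top',*q[0],.018)[:2] for q in h],np.float32)
print(cv2.minAreaRect(wp),cv2.boxPoints(cv2.minAreaRect(wp)))
# sample all heights
np.set_printoptions(linewidth=220)
print((Z[160:235:3,105:220:4]*1000).astype(int))
E
python3 b.py; python3 -c "
from h import *
d=np.load('pics/scene0.npy');W=pts('scene',d)
for u,v in[(300,300),(400,260),(500,230),(400,400),(550,350)]:print(W[v,u].round(3))"
```

```text
bench [(300, 240, np.float64(-0.0004)), (380, 230, np.float64(-0.0011)), (100, 190, np.float64(-0.0001)), (180, 250, np.float64(-0.0005)), (250, 210, np.float64(0.0988)), (250, 170, np.float64(0.0985)), (300, 150, np.float64(0.0991))]
(330, 202) (330.2, 200.9, 7.4) [ 0.4962 -0.2032  0.088 ] dia 0.0454 (323, 194, 15, 15) 152.5
(393, 199) (394.6, 197.3, 11.2) [ 0.5065 -0.4061  0.066 ] dia 0.0698 (384, 187, 22, 22) 346.0
(361, 148) (362.6, 146.6, 11.0) [ 0.6623 -0.3081  0.091 ] dia 0.0678 (352, 136, 22, 22) 328.5
(358, 218) (358.6, 218.2, 7.7) [ 0.4416 -0.2878  0.088 ] dia 0.0468 (351, 211, 16, 15) 161.5
((0.5163481831550598, 0.3117806911468506), (0.3057499825954437, 0.13841788470745087), 61.02478790283203) [[0.38174474 0.21156812]
 [0.5028368  0.1445142 ]
 [0.6509516  0.41199327]
 [0.52985954 0.47904718]]
[[   3   -5   -1    1    0   -3   -1    1   -1    0   -2   -1    0   -2   -1   -1    0    0   -5    3   89  104   98   96   94   96   98   93   99]
 [   0    0   -2    0   -1   -1   -3    0   15   13    1   -1    4    2   -1    0   -3    4   -2   -1   94   94   99  104   97   96   96 
[... 2818 characters left out ...]
 -4]
 [   2   -1   -1 1430   -1    2    7    2    0    0    0    0    1   -1   12   18   17   16   18   14   15   17   17   15   15   16   10   -2    5]
 [   0    0    3   -3   -1   -2    0   -3    2   -3    0    0    0   -2   -4    1   14   21   20   18   19   15   18   13   12   18   -7   -1    2]
 [   1    4    1    2    0   -7   -5    3    0   -3    1   -1    1    2   -3   -1    1    9   14   19   19   17   19   21   19   17    2   -5   -4]
 [  -3    4   -1    0    2   -2    1    0   -2    0   -1   -2    0    5    1    0    0   -3   -5   15   16   17   15   11   18    0    2    1  -50]]
[ 1.169 -0.054  0.805]
[1.131 0.039 0.807]
[1.098 0.143 0.805]
[1.253 0.014 0.804]
[1.218 0.141 0.803]
```

View pics/m.png

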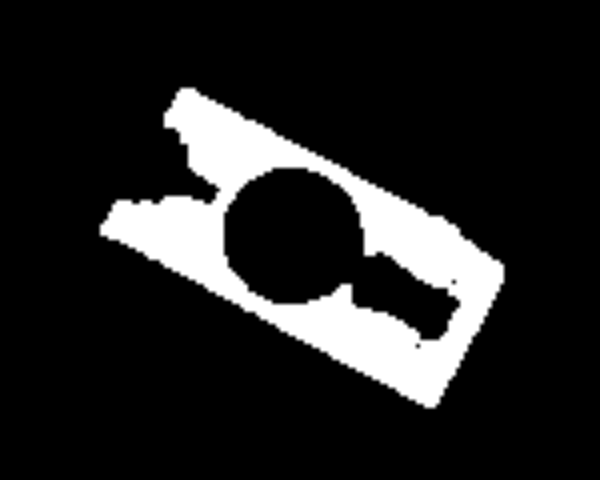

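```bash
cat > c.py <<'E'
from h import *
az=np.radians(64.2);er=np.array([np.cos(az),np.sin(az)]);et=np.array([-er[1],er[0]])
W1=pts('scene',np.load('pics/scene0.npy')).reshape(-1,3);W2=np.load('pics/topW.npy').reshape(-1,3)
for W in(W1,W2):
    r=W[:,:2]@er;t=W[:,:2]@et
    m=(abs(t)<.15)&(r<.85)&(r>-.2)&(W[:,2]>.1)
    for a in np.arange(0,.8,.05):
        k=m&(r>=a)&(r<a+.05);z=W[k,2]
        if k.sum()>5:print('%.2f'%a,k.sum(),'z',np.percentile(z,[2,50,98]).round(3),'t',np.percentile(t[k],[2,98]).round(3))
    print()
# rims
Z=np.load('pics/topW.npy')[...,2]
b=np.load('pics/top0b.npy')
def ring(u0,v0,h):
    s=np.s_[v0-20:v0+21,u0-22:u0+23]
    m=np.zeros(Z.shape,np.uint8);m[s]=((Z[s]>h-.008)&(Z[s]<h+.012))
    y,x=np.nonzero(m);p=np.array([ray('top',a,c,h)[:2] for a,c in zip(x,y)])
    from scipy.optimize import least_squares
    f=least_squares(lambda q:np.hypot(*(p-q[:2]).T)-q[2],[*p.mean(0),.05],loss='soft_l1',f_scale=.004).x
    print(f.round(4),len(p))
ring(165,199,.060)
# wheel edge
m=((Z>.085)&(Z<.115)).astype(np.uint8)
cs,_=cv2.findContours(m,cv2.RETR_EXTERNAL,cv2.CHAIN_APPROX_NONE);c=max(cs,key=cv2.contourArea);e=cv2.fitEllipse(c);print(e,ray('top',*e[0],.099),)
# strap points in carrier frame
Wt=np.load('pics/topW.npy');yd=np.array([.485,.875]);yd/=np.linalg.norm(yd);xd=np.array([yd[1],-yd[0]]);C=np.array([.5163,.3118])
for u,v,Q in[(0,0,Wt[160:235,105:225].reshape(-1,3)),(0,0,W1)]:
    l=Q[:,:2]-C;X=l@xd;Y=l@yd
    for z0 in np.arange(.12,.34,.02):
        k=(abs(Q[:,2]-z0)<.01)&(abs(X)<.06)&(abs(Y)<.25)
        if k.sum():print('z%.2f'%z0,k.sum(),'X',X[k].min().round(3),X[k].max().round(3),'Y',Y[k].min().round(3),np.median(Y[k]).round(3),Y[k].max().round(3))
    print()
E
python3 c.py
```

```text
0.00 1579 z [0.111 0.303 0.474] t [-0.069  0.001]
0.05 1432 z [0.115 0.383 0.532] t [-0.06   0.035]
0.10 845 z [0.402 0.498 0.57 ] t [-0.052 -0.017]
0.15 562 z [0.46  0.541 0.585] t [-0.054 -0.013]
0.20 153 z [0.534 0.572 0.59 ] t [-0.045 -0.006]
0.50 241 z [0.607 0.635 0.653] t [-0.047 -0.019]
0.55 848 z [0.273 0.614 0.655] t [-0.047  0.004]
0.60 2330 z [0.302 0.52  0.646] t [-0.048  0.022]
0.65 1782 z [0.276 0.501 0.622] t [-0.048  0.027]
0.70 162 z [0.256 0.315 0.347] t [-0.019  0.007]

0.00 1563 z [0.134 0.425 0.495] t [-0.064  0.02 ]
0.05 1431 z [0.138 0.513 0.55 ] t [-0.056  0.021]
0.10 1577 z [0.456 0.569 0.617] t [-0.048  0.023]
0.15 1878 z [0.543 0.637 0.686] t [-0.048  0.019]
0.20 2245 z [0.623 0.706 0.755] t [-0.045  0.015]
0.25 2995 z [0.692 0.777 0.825] t [-0.042  0.014]
0.30 3065 z [0.723 0.83  0.839] t [-0.042  0.022]
0.35 1592 z [0.717 0.796 0.833] t [-0.04   0.015]
0.40 846 z [0.7   0.742 0.786] t [-0.048 -0.026]
0.45 166 z [0.667 0.701 0.729] t [-0.048 -0.041]
0.55 236 z [0.26  0.325 0.35 ] t [-0.013  0.011]
0.60 1084 z [0.303 0.403 0.473] t [-0.038  0.023]
0.65 36 
[... 555 characters left out ...]
0.116
z0.26 4 X -0.007 0.011 Y -0.128 -0.126 -0.124
z0.28 7 X -0.012 0.008 Y -0.135 -0.131 -0.128
z0.30 5 X -0.009 0.002 Y -0.149 -0.149 -0.135
z0.32 32 X -0.012 0.011 Y -0.15 -0.145 -0.141

z0.12 43 X -0.017 0.025 Y -0.103 -0.09 -0.08
z0.14 73 X -0.016 0.024 Y -0.103 -0.088 -0.08
z0.16 29 X -0.009 0.015 Y -0.102 -0.095 -0.09
z0.18 33 X -0.009 0.016 Y -0.111 -0.102 -0.097
z0.20 30 X -0.007 0.018 Y -0.113 -0.108 -0.102
z0.22 34 X -0.015 0.016 Y -0.122 -0.114 -0.109
z0.24 30 X -0.006 0.015 Y -0.125 -0.12 -0.116
z0.26 39 X -0.01 0.016 Y -0.135 -0.126 -0.121
z0.28 36 X -0.011 0.015 Y -0.141 -0.133 -0.127
z0.30 41 X -0.011 0.016 Y -0.15 -0.139 -0.134
z0.32 21 X -0.012 0.014 Y -0.149 -0.144 -0.139
```

```bash
python3 -m creep '1 0 3 -2 0; 2 0 6 -4 0; 2.5 -1 6.5 -6 0; 3 -2 7 -8 0; 3.5 -3.3 7 -10 0; 4 -4.6 7 -12 0; 4.5 -5.9 7 -14 0; 5 -7.1 7 -15.5 0; 5.5 -8.3 7 -15.5 0; 6 -9.5 7 -15.5 0; 6.5 -10.7 7 -15.5 0; 7 -12 7 -15.5 0'
cat > d.py <<'E'
from h import *
from scipy.optimize import least_squares
Wt=np.load('pics/topW.npy');Z=Wt[...,2]
def ring(u0,v0,w,h,r0):
    s=np.s_[v0-w:v0+w+1,u0-w:u0+w+1]
    Q=Wt[s].reshape(-1,3);p=Q[(abs(Q[:,2]-h)<.008)][:,:2]
    f=least_squares(lambda q:np.hypot(*(p-q[:2]).T)-r0,p.mean(0),loss='soft_l1',f_scale=.003).x
    print('top',f.round(4),len(p))
ring(330,202,12,.088,.020);ring(393,199,14,.066,.0305)
Ws=pts('scene',np.load('pics/scene0.npy'))
def rs(x,y,h,r0):
    Q=Ws.reshape(-1,3);k=(abs(Q[:,2]-h)<.006)&(np.hypot(Q[:,0]-x,Q[:,1]-y)<.05);p=Q[k][:,:2]
    f=least_squares(lambda q:np.hypot(*(p-q[:2]).T)-r0,p.mean(0),loss='soft_l1',f_scale=.003).x
    print('scene',f.round(4),len(p))
rs(.4962,-.2032,.086,.020);rs(.5065,-.4061,.064,.0305)
E
python3 d.py
```

```text
t: 1.15
eef_pos: [0.477, 0.2641, 0.441]
eef_rot: [-180.0, -0.0, 67.9]
ft_force: [1.7, 1.0, -0.5]
opening: 0.0851
top [ 0.4969 -0.2039] 60
top [ 0.5073 -0.4083] 116
scene [ 0.5004 -0.2053] 82
scene [ 0.5112 -0.4093] 141
```

```bash
python3 -m creep '0 -1.3 0 0 0; 0 -2.6 0 0 0; 0 -3.9 0 0 0; 0 -5.2 0 0 0; 0.1 -6.5 0 0 0; 0.2 -7.8 0 0 0; 0.3 -9.1 0 0 0; 0.4 -10.4 0 0 0; 0.5 -11.7 0 0 0; 0.5 -13 0 0 0; 0.5 -14.3 -0.5 0 0; 0.5 -15.6 -1 0 0'; python3 -m creep '0 -1.1 -0.7 0 0; 0 -2.2 -1.4 0 0; 0 -3.3 -2.1 0 0; 0 -4.4 -2.8 0 0; 0 -5.5 -3.5 0 0; 0 -5.5 -4.8 0 0; 0 -5.5 -5.5 0 0; 0 -5.5 -5.5 0 0'
python3 - <<'E'
from h import *
print(bot.sense()['eef_rot'],bot.sense()['joints'])
p=viewer.camera_params('wrist');b,d=viewer.read_camera('wrist');cv2.imwrite('pics/w1.png',b);np.savez('pics/w1.npz',b=b,d=d,**{k:p[k] for k in p})
E
```

```text
t: 2.15
eef_pos: [0.4917, -0.2037, 0.411]
eef_rot: [179.9, -0.0, 68.3]
ft_force: [1.2, 0.5, -0.3]
opening: 0.0855
t: 2.82
eef_pos: [0.489, -0.3646, 0.2405]
eef_rot: [-179.4, -0.2, 68.1]
ft_force: [0.1, 1.0, 0.8]
opening: 0.0853
[-1.79420339e+02 -1.65324469e-01  6.81485468e+01] [ 13.7033544   36.15309334  34.2504832   93.08251683 -22.84497604
  58.54584601  33.26323383]
```

View pics/w1.png

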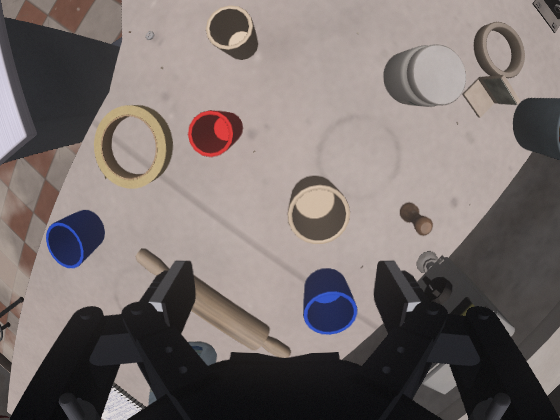

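```bash
cat > w.py <<'E'
from h import *
from scipy.optimize import least_squares
def wpts(p,d):
    R=cv2.Rodrigues(np.array(p['rvec'],float))[0];t=np.array(p['tvec'],float).ravel()
    v,u=np.mgrid[:420,:560];x=(u-p['cx'])/p['fx'];y=(v-p['cy'])/p['fy'];th=np.hypot(x,y)+1e-9
    # optical-axis depth
    k=np.tan(th)/th
    c=np.stack([x*k*d,y*k*d,d],-1);return (c-t)@R
def rimfit(W,x,y,h,r0,tol=.004,near=.05):
    Q=W.reshape(-1,3);k=(abs(Q[:,2]-h)<tol)&(np.hypot(Q[:,0]-x,Q[:,1]-y)<near);p=Q[k][:,:2]
    if len(p)<20: return None,len(p)
    f=least_squares(lambda q:np.hypot(*(p-q[:2]).T)-q[2],[*p.mean(0),r0],loss='soft_l1',f_scale=.002).x
    return f.round(4),len(p)
E
python3 - <<'E'
from w import *
p=dict(np.load('pics/w1.npz'));W=wpts(p,p['d']);
for u,v in[(318,240),(318,180),(318,200),(270,260),(232,10),(360,150)]:print((u,v),W[v,u].round(4))
print(rimfit(W,.508,-.408,.066,.0305),rimfit(W,.498,-.204,.088,.02),rimfit(W,.44,-.288,.088,.02))
E
```

```text
(318, 240) [ 0.4979 -0.4344  0.0663]
(318, 180) [ 0.5203 -0.3801  0.0382]
(318, 200) [ 0.5119 -0.4113  0.006 ]
(270, 260) [ 4.251e-01 -4.674e-01 -2.000e-04]
(232, 10) [ 0.5062 -0.1883  0.083 ]
(360, 150) [ 5.812e-01 -3.733e-01 -4.000e-04]
(array([ 0.5082, -0.4077,  0.0299]), 885) (array([ 0.4977, -0.2046,  0.0196]), 596) (array([ 0.444 , -0.2896,  0.0196]), 609)
```

```bash
python3 -m creep '0.6 -1.4 -1 0 0; 0.6 -1.4 -2 0 0; 0.6 -1.4 -3 0 0; 0.6 -1.4 -3.5 0 0; 0.6 -1.4 -3.5 0 0; 0.6 -1.4 -3.5 0 0'
```

```text
t: 3.37
eef_pos: [0.5107, -0.4089, 0.1423]
eef_rot: [179.9, 0.0, 68.3]
ft_force: [-0.2, -1.2, 0.4]
opening: 0.0856
```

```bash
python3 -m creep '-0.08 0 -1 0 0; -0.08 0 -2 0 0; -0.08 0 -2.8 0 0; -0.08 0.03 -3.3 0 0; -0.08 0.03 -3.4 0 0; -0.08 0.03 -3.4 0 0; -0.08 0.03 -3.4 0 0'
python3 - <<'E'
from h import *
print(bot.sense()['eef_pos']);b,d=viewer.read_camera('wrist');cv2.imwrite('pics/w2.png',b)
E
```

```text
t: 3.95
eef_pos: [0.5088, -0.4092, 0.0415]
eef_rot: [179.8, 0.1, 68.3]
ft_force: [0.7, 1.2, 0.2]
opening: 0.0857
[ 0.50883086 -0.40919442  0.04150976]
```

View pics/w2.png

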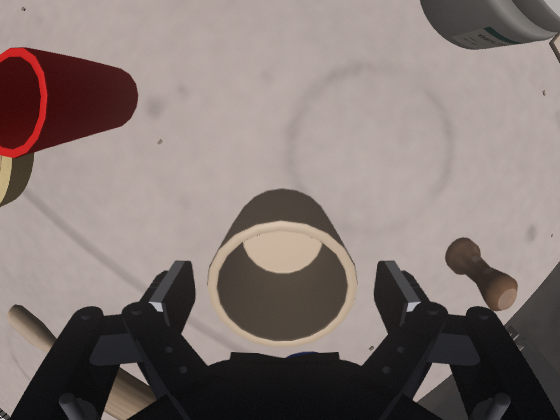

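```bash
python3 -m creep '0 0 0 0 1; 0 0 0 0 1; 0 0 0 0 1; 0 0 0 0 1; 0 0 0 0 1; 0 0 0 0 1'; python3 -m creep '0 0 0.3 0 1; 0 0 1 0 1; 0 0 2 0 1; 0 0 3 0 1; 0 0 3 0 1'
python3 - <<'E'
from h import *
s=bot.sense();print(s['eef_pos'],s['ft_force'],s['opening']);b,d=viewer.read_camera('wrist');cv2.imwrite('pics/w3.png',b)
E
```

```text
t: 4.5
eef_pos: [0.5082, -0.4086, 0.0413]
eef_rot: [179.8, 0.0, 68.2]
ft_force: [-1.1, 1.7, 9.3]
opening: 0.0631
t: 4.92
eef_pos: [0.5097, -0.4111, 0.1355]
eef_rot: [179.4, 0.2, 68.2]
ft_force: [0.1, -0.5, -0.7]
opening: 0.0628
[ 0.50970767 -0.41108862  0.13552369] [ 0.1224758  -0.53736599 -0.67831629] 0.06277113353618301
```

View pics/w3.png

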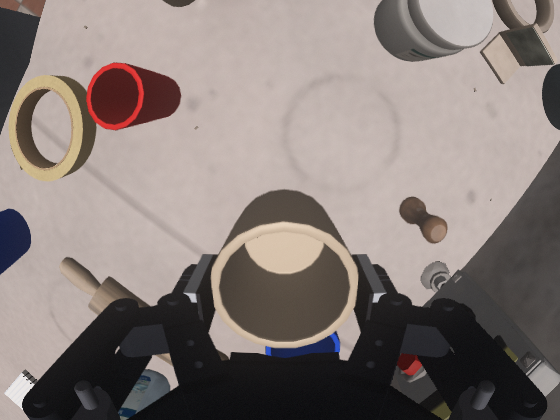

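```bash
python3 -m creep '0 0.3 1.2 0 1; 0 0.9 2.3 0 1; 0.3 1.9 3.1 0 1; 0.6 3 3.8 -0.3 1; 0.9 4.1 4.4 -0.6 1; 1.2 5.3 4.8 -0.9 1; 1.5 6.5 5 -1.2 1; 1.9 7.8 5 -1.2 1; 2.3 9 5 -1.2 1; 2.7 10.2 5 -1.2 1; 3.1 11.4 5 -1.2 1; 3.5 12.6 5 -1.2 1'; python3 -m creep '0.1 1.3 0 0 1; 0.1 2.6 0 0 1; 0 3.9 0 0 1; -0.2 5.1 0 0 1; -0.5 6.3 0 0 1; -0.9 7.4 0 0 1; -1.4 8.5 0 0 1; -2 9.5 0 0 1; -2.6 10.5 0 0 1; -3.1 11.3 0 0 1; -3.1 11.3 0 0 1'; python3 -c "
from h import *
s=bot.sense();print(s['eef_pos'],(np.array([.5177,.3122])-s['eef_pos'][:2])/.03)"
```

```text
t: 5.97
eef_pos: [0.6118, -0.0275, 0.2779]
eef_rot: [-179.9, 0.0, 61.0]
ft_force: [0.8, -1.0, -1.8]
opening: 0.0627
t: 6.88
eef_pos: [0.5136, 0.3173, 0.2767]
eef_rot: [-179.6, 0.0, 61.6]
ft_force: [0.8, 0.5, -2.3]
opening: 0.0631
[0.51364077 0.31728171 0.27674512] [ 0.1353077  -0.16939038]
```

```bash
python3 -m creep '0.13 -0.16 0 0 1; 0.13 -0.16 -1.2 0 1; 0.13 -0.16 -2.4 0 1; 0.13 -0.16 -3.6 0 1; 0.13 -0.16 -4.3 0 1; 0.13 -0.16 -4.3 0 1; 0.13 -0.16 -4.3 0 1'
python3 - <<'E'
from w import *
s=bot.sense();print(s['eef_pos'])
p=viewer.camera_params('wrist');b,d=viewer.read_camera('wrist');cv2.imwrite('pics/w4.png',b)
W=wpts(p,d);print(rimfit(W,.5177,.3122,.060,.051,near=.065))
b,d=viewer.read_camera('top');cv2.imwrite('pics/t4.png',cv2.resize(b[130:260,80:240],(738,600)))
E
```

```text
t: 7.47
eef_pos: [0.5235, 0.3022, 0.1491]
eef_rot: [-180.0, 0.2, 60.9]
ft_force: [0.2, -0.4, -1.4]
opening: 0.0629
[0.52347791 0.30220033 0.14912024]
(array([0.5192, 0.3148, 0.05  ]), 2413)
```

View pics/w4.png

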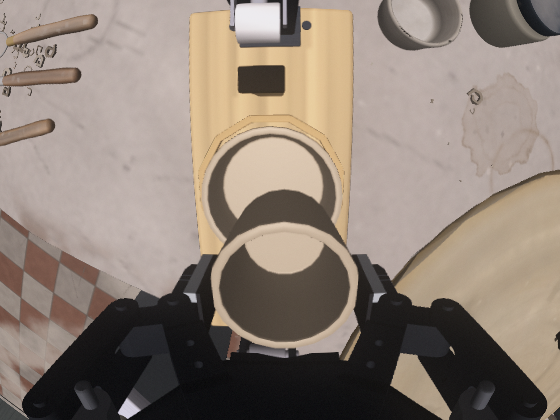

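```bash
python3 -m creep '-0.15 0.4 0 0 1; -0.15 0.4 -0.7 0 1; -0.15 0.4 -1.4 0 1; -0.15 0.4 -2 0 1; -0.15 0.4 -2.3 0 1; -0.15 0.4 -2.5 0 1; -0.15 0.4 -2.5 0 1; -0.15 0.4 -2.5 0 1'
```

```text
t: 8.23
eef_pos: [0.5193, 0.3169, 0.0759]
eef_rot: [180.0, -0.1, 61.0]
ft_force: [0.5, 0.2, -2.5]
opening: 0.0625
```

```bash
python3 -m creep '0 -0.07 -0.1 0 1; 0 -0.07 -0.2 0 1; 0 -0.07 -0.27 0 1; 0 -0.07 -0.3 0 1; 0 -0.07 -0.3 0 1'
```

```text
t: 8.65
eef_pos: [0.5186, 0.3142, 0.0658]
eef_rot: [-180.0, 0.0, 61.0]
ft_force: [-0.4, -1.4, -1.8]
opening: 0.0629
```

```bash
python3 -m creep '0 0 -0.05 0 1; 0 0 -0.05 0 1; 0 0 -0.05 0 0; 0 0 -0.05 0 0; 0 0 -0.05 0 0; 0 0 -0.05 0 0; 0 0 0.4 0 0; 0 0 1.4 0 0; 0 0 2.6 0 0; 0 0 3.5 0 0; 0 0 3.5 0 0'
python3 - <<'E'
from w import *
s=bot.sense();print(s['eef_pos'])
p=viewer.camera_params('wrist');b,d=viewer.read_camera('wrist');cv2.imwrite('pics/w5.png',b)
W=wpts(p,d);print(rimfit(W,.5177,.3122,.060,.051,near=.065),rimfit(W,.5177,.3122,.090,.031,near=.05),rimfit(W,.5177,.3122,.087,.031,near=.05),rimfit(W,.5177,.3122,.093,.031,near=.05))
E
```

```text
t: 9.57
eef_pos: [0.5225, 0.3152, 0.1776]
eef_rot: [179.7, -0.5, 61.0]
ft_force: [0.6, 0.3, -0.7]
opening: 0.0854
[0.5225335  0.31516504 0.17756676]
(array([0.5193, 0.3152, 0.0496]), 3109) (array([0.5193, 0.3151, 0.03  ]), 1681) (array([0.5195, 0.3154, 0.0298]), 1808) (array([0.5191, 0.3148, 0.0302]), 1321)
```

View pics/w5.png

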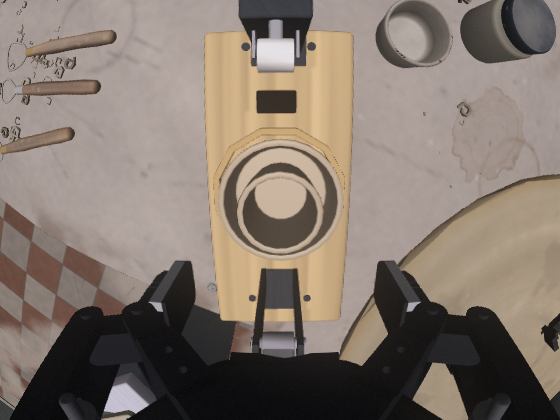

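```bash
python3 -m creep '0.3 -0.3 1 0 0; 0.8 -1 2 0 0; 1.4 -1.9 2.8 0 0; 2 -3 3.2 0 0; 2.5 -4.2 3.2 0 0; 2.8 -5.5 3.2 0 0; 2.9 -6.8 3.2 0 0; 2.9 -8.1 3.2 0 0; 2.8 -9.4 3.2 0 0; 2.6 -10.7 3.2 0 0; 2.3 -12 3.2 0 0; 1.9 -13.2 3 0 0'; python3 -m creep '-0.6 -1.1 -0.3 0 0; -1.2 -2.1 -0.6 0 0; -1.8 -3.1 -1 0 0; -2.4 -3.7 -1.5 0 0; -2.6 -4 -2 0 0; -2.6 -4 -3 0 0; -2.6 -4 -3.3 0 0; -2.6 -4 -3.3 0 0; -2.6 -4 -3.3 0 0'
python3 - <<'E'
from w import *
s=bot.sense();print(s['eef_pos'])
p=viewer.camera_params('wrist');b,d=viewer.read_camera('wrist');cv2.imwrite('pics/w6.png',b)
W=wpts(p,d);print(rimfit(W,.498,-.2046,.088,.02));f=rimfit(W,.498,-.2046,.088,.02)[0]
print((f[:2]-s['eef_pos'][:2])/.03,(.064-s['eef_pos'][2])/.03)
E
```

```text
t: 10.62
eef_pos: [0.5755, -0.0843, 0.2613]
eef_rot: [179.9, 0.0, 61.0]
ft_force: [1.2, -0.3, 0.3]
opening: 0.0855
t: 11.37
eef_pos: [0.4978, -0.2012, 0.1618]
eef_rot: [-179.9, 0.0, 61.1]
ft_force: [-0.8, 0.7, 0.5]
opening: 0.0857
[ 0.4977528  -0.20119107  0.16177879]
(array([ 0.4982, -0.2031,  0.0197]), 1049)
[ 0.01490667 -0.06363115] -3.259292980970988
```

View pics/w6.png

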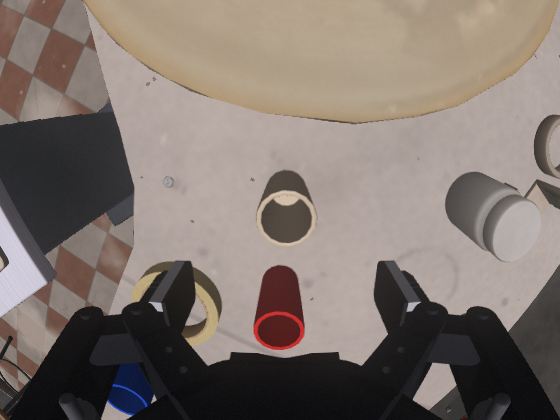

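```bash
python3 -m creep '0 -0.03 -0.8 0 0; 0 -0.03 -1.6 0 0; 0 -0.03 -2.4 0 0; 0 -0.03 -3 0 0; 0 -0.03 -3.3 0 0; 0 -0.03 -3.3 0 0; 0 -0.03 -3.3 0 0'
python3 - <<'E'
from h import *
print(bot.sense()['eef_pos']);b,d=viewer.read_camera('wrist');cv2.imwrite('pics/w7.png',b)
E
```

```text
t: 12.0
eef_pos: [0.4985, -0.2029, 0.0638]
eef_rot: [179.9, -0.0, 61.1]
ft_force: [0.3, -0.3, 0.6]
opening: 0.085
[ 0.4985143  -0.20285634  0.06376443]
```

View pics/w7.png

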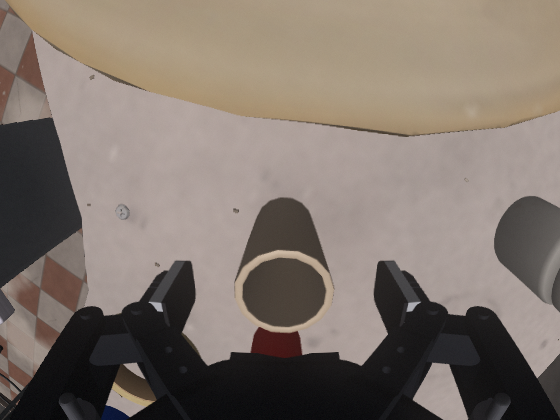

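Small pot (rim at 285,290) is centred between the pads; closing.

```bash
python3 -m creep '0 0 -0.05 0 1; 0 0 -0.05 0 1; 0 0 -0.05 0 1; 0 0 -0.05 0 1; 0 0 -0.05 0 1; 0 0 -0.05 0 1; 0 0 -0.05 0 1'; python3 -m creep '0 0 0.3 0 1; 0 0 1 0 1; 0 0 2 0 1; 0 0 3 0 1; 0 0 4 0 1; 0 0 5 0 1; 0 0 6 0 1; 0 0 7 0 1; 0 0 7 0 1; 0 0 7 0 1'
python3 - <<'E'
from h import *
s=bot.sense();print(s['eef_pos'],s['ft_force'],s['opening']);b,d=viewer.read_camera('wrist');cv2.imwrite('pics/w8.png',b)
E
```

```text
t: 12.63
eef_pos: [0.4981, -0.2028, 0.0624]
eef_rot: [179.9, -0.0, 61.0]
ft_force: [-1.5, 1.6, 6.9]
opening: 0.0421
t: 13.47
eef_pos: [0.4982, -0.2029, 0.2732]
eef_rot: [179.8, -0.1, 61.0]
ft_force: [-0.8, -0.1, -2.6]
opening: 0.0416
[ 0.49820304 -0.20293173  0.27320145] [-0.79469959 -0.05405089 -2.59274543] 0.04162074661435907
```

View pics/w8.png

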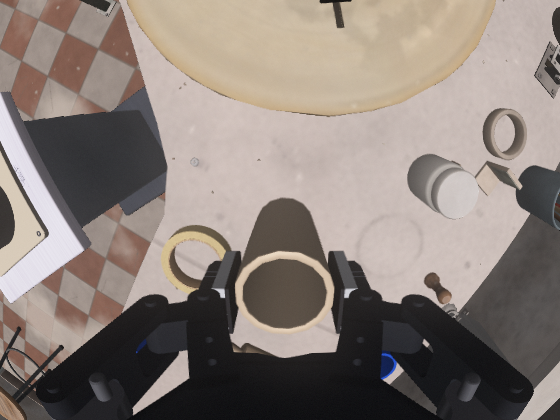

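```bash
python3 -m creep '0.6 0.9 0.3 0 1; 1.2 1.9 0.6 0 1; 1.9 3 0.9 0 1; 2.6 4.1 1 0 1; 3.2 5.3 1 0 1; 3.6 6.5 1 0 1; 3.8 7.8 1 0 1; 3.8 9.1 1 0 1; 3.6 10.4 1 0 1; 3.3 11.6 1 0 1; 2.8 12.8 1 0 1; 2.2 14 1 0 1'; python3 -m creep '-0.5 1 0 0 1; -1 2 0 0 1; -1.4 2.9 0 0 1; -1.5 3.3 -0.4 0 1; -1.5 3.3 -1.2 0 1; -1.5 3.3 -1.8 0 1; -1.5 3.3 -1.8 0 1; -1.5 3.3 -1.8 0 1'
python3 - <<'E'
from w import *
s=bot.sense();print(s['eef_pos'])
p=viewer.camera_params('wrist');b,d=viewer.read_camera('wrist');cv2.imwrite('pics/w9.png',b)
W=wpts(p,d);print(rimfit(W,.5193,.3151,.090,.03,near=.045))
print((np.array([.5193,.3151])-s['eef_pos'][:2])/.03,(.0924-s['eef_pos'][2])/.03)
E
```

```text
t: 14.52
eef_pos: [0.5622, 0.2188, 0.2991]
eef_rot: [-179.9, 0.2, 61.0]
ft_force: [-0.0, 0.4, -0.7]
opening: 0.0421
t: 15.18
eef_pos: [0.5177, 0.3152, 0.2454]
eef_rot: [-179.9, 0.2, 61.0]
ft_force: [-0.1, 0.3, -0.7]
opening: 0.0419
[0.51767413 0.31524698 0.24541071]
(array([0.5193, 0.3148, 0.0299]), 807)
[ 0.05419561 -0.00489933] -5.100356916992682
```

View pics/w9.png

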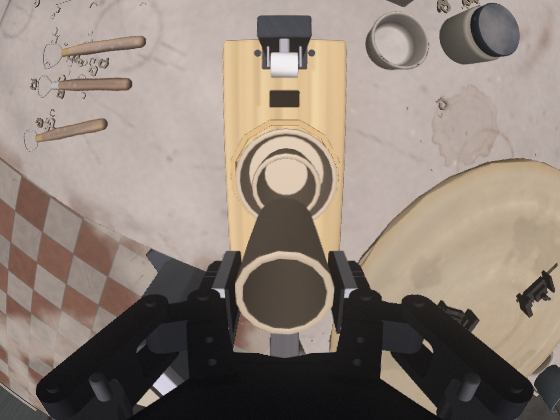

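```bash
python3 -m creep '0.05 0 -0.8 0 1; 0.05 0 -1.6 0 1; 0.05 0 -2.3 0 1; 0.05 0 -2.5 0 1; 0.05 0 -2.5 0 1; 0.05 0 -2.5 0 1'
```

```text
t: 15.73
eef_pos: [0.5213, 0.3163, 0.1736]
eef_rot: [179.9, -0.1, 61.0]
ft_force: [0.3, -0.1, -0.4]
opening: 0.0423
```

```bash
python3 -m creep '-0.06 -0.04 -0.6 0 1; -0.06 -0.04 -1.2 0 1; -0.06 -0.04 -1.7 0 1; -0.06 -0.04 -2.1 0 1; -0.06 -0.04 -2.35 0 1; -0.06 -0.04 -2.45 0 1; -0.06 -0.04 -2.45 0 1; -0.06 -0.04 -2.45 0 1'
```

```text
t: 16.4
eef_pos: [0.5191, 0.3154, 0.0997]
eef_rot: [180.0, -0.1, 61.0]
ft_force: [-0.3, -0.3, -0.6]
opening: 0.0421
```

```bash
python3 -m creep '0 0 -0.1 0 1; 0 0 -0.18 0 1; 0 0 -0.22 0 1; 0 0 -0.22 0 1; 0 0 -0.22 0 1'
```

```text
t: 16.82
eef_pos: [0.5185, 0.3153, 0.0925]
eef_rot: [180.0, -0.0, 61.0]
ft_force: [-0.1, -0.2, 1.1]
opening: 0.0425
```

```bash
python3 -m creep '0 0 0 0 0.3; 0 0 0 0 0; 0 0 0 0 0; 0 0 0 0 0; 0 0 0 0 0; 0 0 0.5 0 0; 0 0 1.3 0 0; 0 0 2.5 0 0; 0 0 3.7 0 0; 0 0 4.5 0 0; 0 0 4.5 0 0'
python3 - <<'E'
from w import *
s=bot.sense();print(s['eef_pos'])
p=viewer.camera_params('wrist');b,d=viewer.read_camera('wrist');cv2.imwrite('pics/w10.png',b)
W=wpts(p,d);print(rimfit(W,.5193,.3151,.090,.03,near=.045),rimfit(W,.5193,.3151,.060,.05,near=.065),rimfit(W,.5193,.3151,.118,.02,near=.045))
Q=W.reshape(-1,3);k=np.hypot(Q[:,0]-.5193,Q[:,1]-.3151)<.03;print(np.percentile(Q[k,2],[50,90,99]))
E
```

```text
t: 17.73
eef_pos: [0.5217, 0.3159, 0.2329]
eef_rot: [179.7, -0.5, 61.0]
ft_force: [1.7, 0.1, 0.9]
opening: 0.0855
[0.52169431 0.31593356 0.23293229]
(array([0.5197, 0.3155, 0.0292]), 1036) (array([0.5191, 0.315 , 0.0497]), 2109) (array([0.5186, 0.3147, 0.0197]), 761)
[0.32047435 0.3338246  0.33691188]
```

View pics/w10.png

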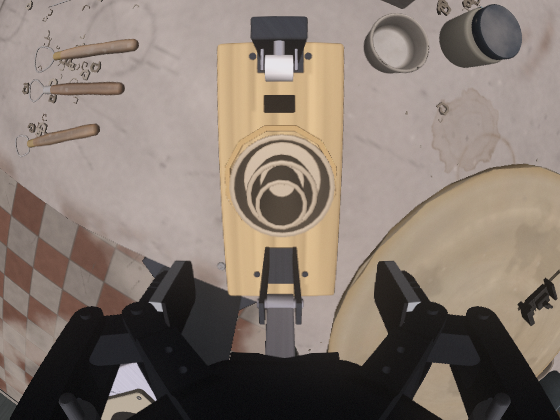

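```bash
python3 -m creep '0 0 1.2 0 1; 0 0 2.4 0 1; 0 0 3.6 0 1; 0 0 4.8 0 1; -0.3 -0.5 5.8 0 1; -0.9 -1.6 6 0 1; -1.5 -2.7 6 0 1; -2.1 -3.8 6 0 1; -2.8 -4.9 6 0 1; -3.3 -5.9 6 0 1; -3.3 -5.9 6 0 1; -3.3 -5.9 6 0 1'
python3 - <<'E'
from w import *
s=bot.sense();print(s['joints'])
b,d=viewer.read_camera('scene');cv2.imwrite('pics/s11.png',cv2.resize(b[60:270,270:480],(600,600)))
E
```

```text
t: 18.78
eef_pos: [0.4183, 0.1371, 0.4069]
eef_rot: [-179.9, -0.0, 60.9]
ft_force: [0.2, 0.5, 0.4]
opening: 0.0002
[-61.68610434  11.14197714  49.08815929 102.81753042  -9.04844733
  70.11616587 -39.12475832]
```

View pics/s11.png

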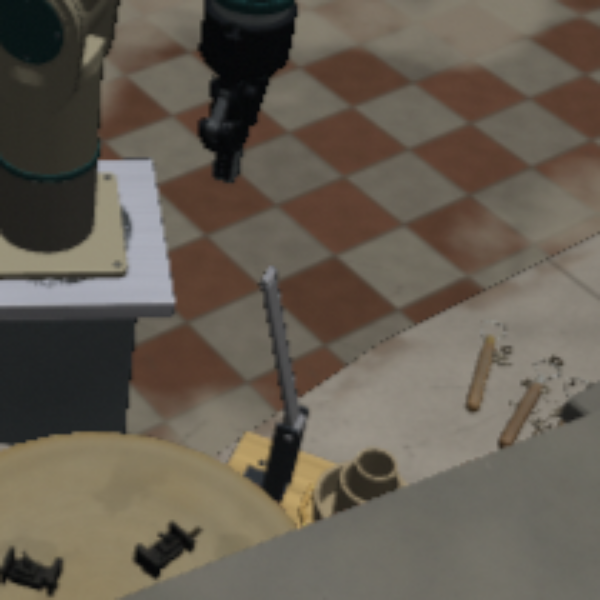

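```bash
python3 -m creep '0 0 -0.8 0 1; 0 0 -1.8 0 1; 0 0 -2.8 0 1; 0 0 -3.7 0 1; 0 0 -4.3 0 1; 0 0 -4.3 0 1; 0.15 0.26 -4.3 0 1; 0.3 0.53 -4.3 0 1; 0.45 0.79 -4.3 0 1; 0.6 1.05 -4.3 0 1; 0.6 1.05 -4.3 0 1'
cat > cf.py <<'E'
from h import *
C=np.array([.518,.314]);yd=np.array([.4848,.8746]);xd=np.array([.8746,-.4848])
def car(e): d=np.array(e)[:2]-C;return np.array([d@xd,d@yd,e[2]]).round(4)
def strap(n):
    if n=='wrist':
        from w import wpts
        p=viewer.camera_params(n);b,d=viewer.read_camera(n);W=wpts(p,d)
    else: b,d=viewer.read_camera(n);W=pts(n,d)
    return b,W
s=bot.sense();print('car',car(s['eef_pos']),'z',s['eef_pos'][2].round(4),'F',s['ft_force'].round(1),s['t'])
E
python3 cf.py
```

```text
t: 19.75
eef_pos: [0.439, 0.1724, 0.279]
eef_rot: [179.9, -0.1, 61.2]
ft_force: [0.5, 0.3, 0.8]
opening: 0.0003
car [-0.0004 -0.1621  0.279 ] z 0.279 F [0.5 0.3 0.8] 19.75
```

```bash
python3 -m creep '0.15 0.26 0 0 1; 0.3 0.53 0 0 1; 0.45 0.79 0 0 1; 0.6 1.05 0 0 1; 0.75 1.31 0 0 1; 0.9 1.58 0 0 1; 1.05 1.84 0 0 1; 1.2 2.1 0 0 1; 1.2 2.1 0 0 1'
python3 - <<'E'
from cf import *
b,W=strap('scene');cv2.imwrite('pics/s12.png',cv2.resize(b[60:270,270:480],(600,600)))
E
```

```text
t: 20.5
eef_pos: [0.4742, 0.2349, 0.278]
eef_rot: [180.0, -0.0, 61.2]
ft_force: [-0.5, 0.4, -0.1]
opening: -0.0004
car [ 0.     -0.0904  0.278 ] z 0.278 F [-0.5  0.4 -0.1] 20.5
```

View pics/s12.png

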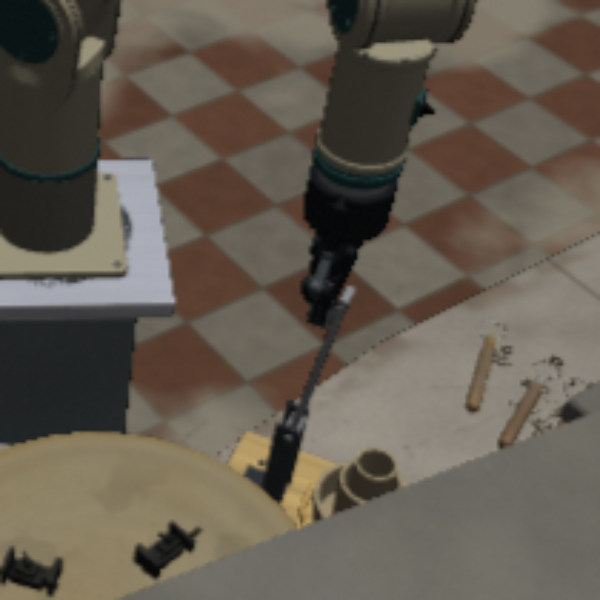

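```bash
python3 -m creep '0.2 0.35 -0.05 0 1; 0.4 0.7 -0.15 0 1; 0.65 1.18 -0.3 0 1; 0.87 1.57 -0.5 0 1; 1.09 1.97 -0.75 0 1; 1.28 2.32 -1 0 1; 1.28 2.32 -1 0 1; 1.28 2.32 -1 0 1'
python3 - <<'E'
from cf import *
b,W=strap('scene');cv2.imwrite('pics/s13.png',cv2.resize(b[60:270,270:480],(600,600)))
E
```

```text
t: 21.22
eef_pos: [0.5114, 0.3027, 0.2472]
eef_rot: [-180.0, 0.1, 61.1]
ft_force: [0.1, -0.6, 0.3]
opening: 0.0001
car [-0.0003 -0.0131  0.2472] z 0.2472 F [ 0.1 -0.6  0.3] 21.2167
```

View pics/s13.png

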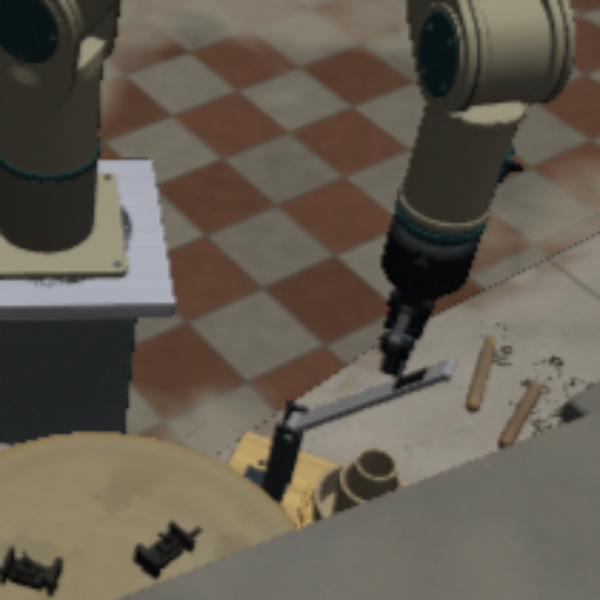

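```bash
python3 -m creep '0.3 0.5 0.1 0 1; 0.6 1.0 0.1 0 1; 0.9 1.5 0.1 0 1; 1.15 2.07 0.1 0 1; 1.15 2.07 0.1 0 1; 1.15 2.07 0.1 0 1; 1.15 2.07 0.1 0 1; 1.15 2.07 0.1 0 1; 1.15 2.07 0.1 0 1; 1.15 2.07 0.1 0 1; 1.15 2.07 0.1 0 1; 1.15 2.07 0.1 0 1'
python3 - <<'E'
from cf import *
b,W=strap('scene');cv2.imwrite('pics/s14.png',cv2.resize(b[60:270,270:480],(600,600)))
b,W=strap('wrist');cv2.imwrite('pics/w14.png',b)
L=(W.reshape(-1,3)[:,:2]-C);X=L@xd;Y=L@yd;Z=W.reshape(-1,3)[:,2]
for y in np.arange(-.06,.16,.02):
    k=(abs(X)<.008)&(abs(Y-y)<.006)&(Z<.3);print(y.round(2),k.sum(),np.percentile(Z[k],[10,50,90]).round(4) if k.sum() else '')
E
```

```text
t: 22.27
eef_pos: [0.5462, 0.3642, 0.2514]
eef_rot: [-180.0, -0.0, 61.0]
ft_force: [0.3, -0.6, 0.7]
opening: -0.0001
car [0.0004 0.0576 0.2514] z 0.2514 F [ 0.3 -0.6  0.7] 22.2667
-0.06 0 
-0.04 0 
-0.02 0 
0.0 0 
0.02 0 
0.04 274 [0.1737 0.1753 0.1768]
0.06 914 [0.1806 0.2807 0.2984]
0.08 439 [0.1849 0.1871 0.1887]
0.1 251 [0.1429 0.147  0.1897]
0.12 276 [0.0209 0.1423 0.1458]
0.14 334 [0.1451 0.146  0.1471]
```

View pics/s14.png

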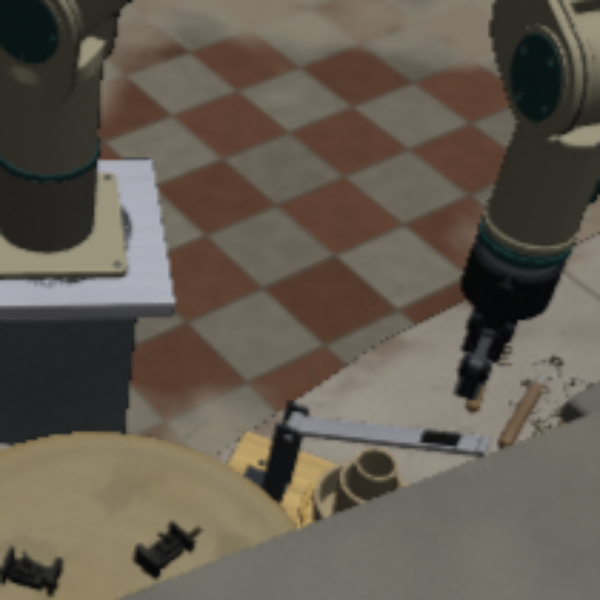

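View pics/w14.png

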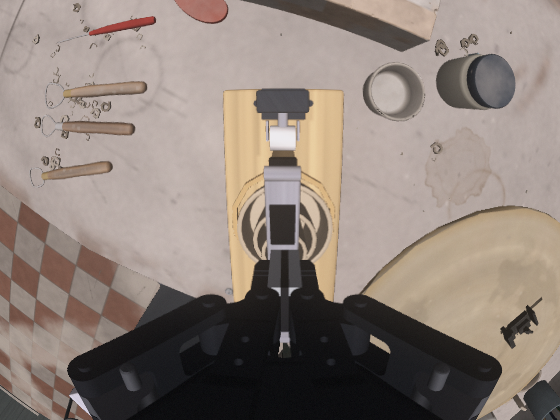

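```bash
python3 -m creep '0 0 0 0 1; 0 0 0 0 1; 0 0 0 0 1; 0 0 -0.2 0 1; 0 0 -0.5 0 1; 0 0 -0.8 0 1; 0 0 -1.1 0 1; 0 0 -1.4 0 1; 0 0 -1.7 0 1; 0 0 -2 0 1; 0 0 -2.3 0 1; 0 0 -2.3 0 1'
cat > e.py <<'E'
from cf import *
import sys
b,W=strap('scene');cv2.imwrite(f'pics/s{sys.argv[1]}.png',cv2.resize(b[130:240,340:480],(760,600)))
b,W=strap('wrist');cv2.imwrite(f'pics/w{sys.argv[1]}.png',b)
L=(W.reshape(-1,3)[:,:2]-C);X=L@xd;Y=L@yd;Z=W.reshape(-1,3)[:,2]
for y in [.07,.08,.09,.1,.12,.14]:
    k=(abs(X)<.008)&(abs(Y-y)<.004)&(Z<.3);print(y,k.sum(),np.percentile(Z[k],[10,50,90]).round(4) if k.sum() else '')
E
python3 e.py 15
```

```text
t: 23.37
eef_pos: [0.545, 0.3639, 0.1799]
eef_rot: [-179.9, 0.2, 61.0]
ft_force: [-0.8, 0.0, 0.0]
opening: -0.0002
car [-0.0006  0.0568  0.1799] z 0.1799 F [-0.8  0.   0. ] 23.3667
0.07 6988 [0.1973 0.2584 0.2755]
0.08 777 [0.1504 0.2736 0.282 ]
0.09 416 [0.1512 0.152  0.1528]
0.1 501 [0.1474 0.1532 0.1543]
0.12 329 [0.1384 0.1418 0.1444]
0.14 445 [0.1453 0.1462 0.147 ]
```

View pics/w15.png

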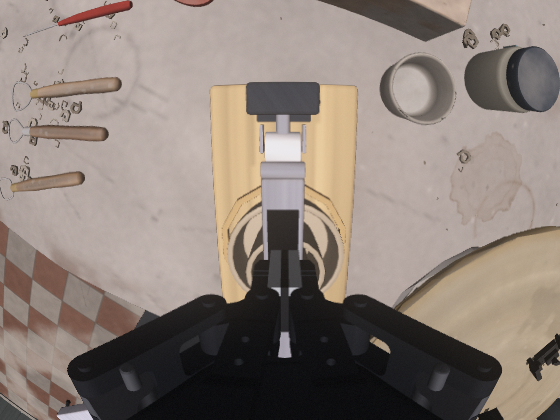

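View pics/s15.png

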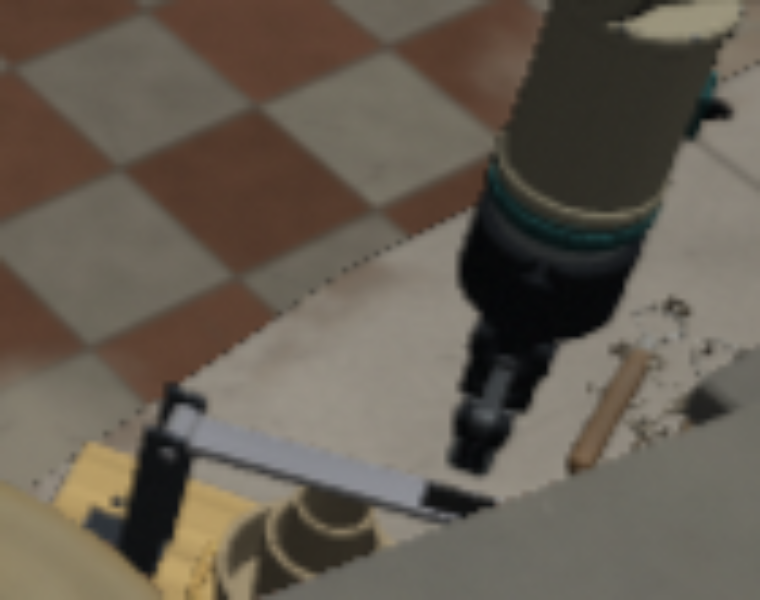

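```bash
python3 -m creep '0.02 0.06 -0.2 0 1; 0.02 0.06 -0.4 0 1; 0.02 0.06 -0.6 0 1; 0.02 0.06 -0.75 0 1; 0.02 0.06 -0.8 0 1; 0.02 0.06 -0.8 0 1; 0.02 0.06 -0.8 0 1'; python3 cf.py
```

```text
t: 24.05
eef_pos: [0.547, 0.3661, 0.1583]
eef_rot: [180.0, 0.0, 61.0]
ft_force: [0.4, 0.2, -0.3]
opening: 0.0001
car [1.000e-04 5.960e-02 1.583e-01] z 0.1583 F [ 0.4  0.2 -0.3] 24.05
```

```bash
python3 -m creep '0 0 -0.04 0 1; 0 0 -0.08 0 1; 0 0 -0.12 0 1; 0 0 -0.16 0 1; 0 0 -0.2 0 1; 0 0 -0.2 0 1; 0 0 -0.2 0 1'
```

```text
t: 24.63
eef_pos: [0.5468, 0.3662, 0.1522]
eef_rot: [-180.0, 0.0, 61.0]
ft_force: [-0.4, -0.2, 0.4]
opening: 0.0003
```

```bash
python3 -m creep '0 0 -0.03 0 1; 0 0 -0.06 0 1; 0 0 -0.09 0 1; 0 0 -0.09 0 1; 0 0 -0.09 0 1'; python3 -m creep '0 0 -0.02 0 1; 0 0 -0.04 0 1; 0 0 -0.04 0 1; 0 0 -0.04 0 1'
```

```text
t: 25.05
eef_pos: [0.5469, 0.3662, 0.1496]
eef_rot: [180.0, -0.0, 61.0]
ft_force: [0.9, 0.2, 0.0]
opening: 0.0004
t: 25.38
eef_pos: [0.547, 0.3662, 0.149]
eef_rot: [180.0, -0.0, 61.0]
ft_force: [-1.5, -0.6, 5.6]
opening: 0.0
```

Contact (5.6 N). Continue in small steps.

```bash
for i in 1; do :; done; python3 -m creep '0 0 -0.03 0 1; 0 0 -0.03 0 1; 0 0 -0.06 0 1; 0 0 -0.06 0 1; 0 0 -0.06 0 1'
```

```text
t: 25.8
eef_pos: [0.5471, 0.3663, 0.1481]
eef_rot: [-180.0, -0.1, 61.0]
ft_force: [-3.3, -1.4, 9.5]
opening: 0.0001
```

```bash
python3 -m creep '0 0 -0.03 0 1; 0 0 -0.03 0 1; 0 0 -0.06 0 1; 0 0 -0.06 0 1; 0 0 -0.06 0 1'
```

```text
t: 26.22
eef_pos: [0.5472, 0.3664, 0.1469]
eef_rot: [-180.0, -0.1, 61.0]
ft_force: [-3.5, -1.2, 12.5]
opening: -0.0001
```

```bash
python3 -m creep '0 0 -0.03 0 1; 0 0 -0.03 0 1; 0 0 -0.06 0 1; 0 0 -0.06 0 1; 0 0 -0.06 0 1'
```

```text
t: 26.63
eef_pos: [0.5472, 0.3666, 0.1453]
eef_rot: [-180.0, -0.1, 61.0]
ft_force: [-3.6, -1.6, 13.9]
opening: 0.0001
```

```bash
python3 -m creep '0 0 -0.03 0 1; 0 0 -0.03 0 1; 0 0 -0.06 0 1; 0 0 -0.06 0 1; 0 0 -0.06 0 1'
```

```text
t: 27.05
eef_pos: [0.5474, 0.3667, 0.1435]
eef_rot: [180.0, -0.1, 61.0]
ft_force: [-4.3, -0.7, 15.3]
opening: -0.0
```

```bash
python3 -m creep '0 0 -0.03 0 1; 0 0 -0.03 0 1; 0 0 -0.06 0 1; 0 0 -0.06 0 1; 0 0 -0.06 0 1'
```

```text
t: 27.47
eef_pos: [0.5474, 0.3669, 0.1411]
eef_rot: [180.0, -0.1, 61.0]
ft_force: [-2.5, -1.0, 9.8]
opening: 0.0
```

```bash
python3 -m creep '0 0 -0.03 0 1; 0 0 -0.03 0 1; 0 0 -0.06 0 1; 0 0 -0.06 0 1; 0 0 -0.06 0 1'
```

```text
t: 27.88
eef_pos: [0.5474, 0.3671, 0.1386]
eef_rot: [180.0, -0.1, 61.0]
ft_force: [-1.2, 0.3, 6.4]
opening: -0.0003
```

```bash
python3 -m creep '0 0 -0.03 0 1; 0 0 -0.03 0 1; 0 0 -0.06 0 1; 0 0 -0.06 0 1; 0 0 -0.06 0 1'
```

```text
t: 28.3
eef_pos: [0.547, 0.3665, 0.1357]
eef_rot: [180.0, -0.0, 61.0]
ft_force: [-0.2, 1.1, 2.1]
opening: -0.0002
```

```bash
python3 -m creep '0 0 -0.03 0 1; 0 0 -0.03 0 1; 0 0 -0.06 0 1; 0 0 -0.06 0 1; 0 0 -0.06 0 1'
```

```text
t: 28.72
eef_pos: [0.5465, 0.3656, 0.1335]
eef_rot: [-180.0, 0.1, 61.0]
ft_force: [0.9, 0.4, 0.5]
opening: -0.0
```

```bash
python3 -m creep '0 0 0.5 0 1; 0 0 1.5 0 1; 0 0 2.5 0 1; 0 0 3.5 0 1; -0.3 -0.6 4.5 0 1; -0.6 -1.2 5 0 1; -1 -2 5 0 1; -1.6 -3 5 0 1; -1.9 -3.5 5 0 1; -1.9 -3.5 5 0 1; -1.9 -3.5 5 0 1'
python3 - <<'E'
from cf import *
b,W=strap('scene');cv2.imwrite('pics/s16.png',cv2.resize(b[130:240,340:480],(760,600)))
b,W=strap('wrist');cv2.imwrite('pics/w16.png',b)
L=(W.reshape(-1,3)[:,:2]-C);X=L@xd;Y=L@yd;Z=W.reshape(-1,3)[:,2]
ys=[];zs=[]
for y in np.arange(-.06,.15,.015):
    k=(abs(X)<.008)&(abs(Y-y)<.004)&(Z<.2)
    if k.sum(): 
        print(y.round(3),k.sum(),np.percentile(Z[k],[10,50,90]).round(4))
        if y<.098: ys.append(y);zs.append(np.median(Z[k]))
print(np.polyfit(ys,zs,1))
E
```

```text
t: 29.63
eef_pos: [0.4897, 0.2606, 0.2845]
eef_rot: [-180.0, -0.1, 60.9]
ft_force: [1.0, 0.6, -0.4]
opening: 0.0002
car [ 0.0011 -0.0604  0.2845] z 0.2845 F [ 1.   0.6 -0.4] 29.6333
-0.06 138 [0.1311 0.1319 0.1329]
-0.045 140 [0.131 0.132 0.133]
-0.03 156 [0.1312 0.132  0.1328]
-0.015 145 [0.131  0.1319 0.1329]
0.0 162 [0.1311 0.1319 0.1328]
0.015 160 [0.1309 0.1319 0.1328]
0.03 162 [0.131  0.132  0.1328]
0.045 157 [0.1313 0.1323 0.1334]
0.06 156 [0.1318 0.1326 0.1336]
0.075 147 [0.1315 0.1326 0.1337]
0.09 148 [0.1308 0.1317 0.1328]
0.105 237 [0.1326 0.1453 0.1478]
[0.00239638 0.13205424]
```

View pics/w16.png

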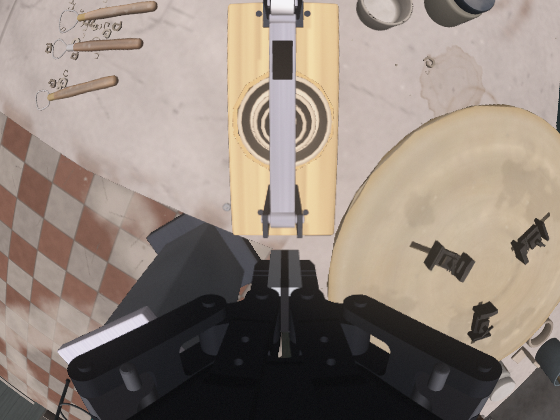

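View pics/s16.png

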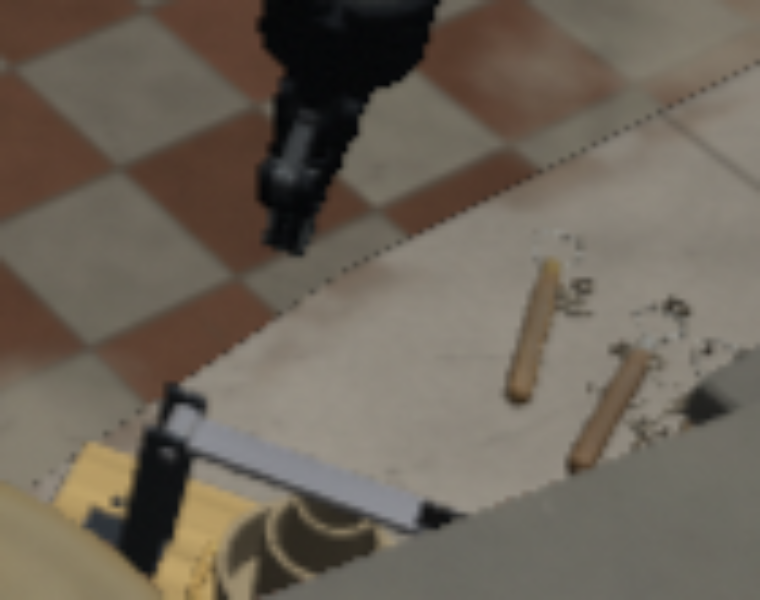

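```bash
python3 -m creep '0 0 0.5 0 1; 0 0 0.5 0 1; 0 0 0.5 0 1'; python3 -c "
from h import *
b,d=viewer.read_camera('top');cv2.imwrite('pics/t17.png',b)
W=pts('top',d);W0=np.load('pics/topW.npy');D=abs(W[...,2]-W0[...,2])
for n,u,v in[('cup?',120,0),('jar',361,147),('stamp',410,165),('tape',346,257),('red',358,218),('blue',432,206),('blue2',373,300)]:
    s=np.s_[max(v-14,0):v+15,u-14:u+15];print(n,(D[s]>.02).mean().round(3))
print(bot.hand_in())"
```

```text
t: 29.98
eef_pos: [0.4907, 0.2622, 0.2991]
eef_rot: [179.9, -0.1, 61.1]
ft_force: [0.1, -0.9, -0.3]
opening: -0.0001
cup? 0.011
jar 0.027
stamp 0.007
tape 0.007
red 0.008
blue 0.005
blue2 0.01
the job is handed in; nothing more can be done
None
```

The job is done and handed in at about 30 s of the 72 s allowed. The three pots are nested upright in the carrier and the strap is latched.

- **Nesting:** Seen from the wrist camera after each placing, the rims stand at 60, 90 and 118 mm, as specified, and their centres agree to about 1 mm.
- **Strap:** I pushed it over from behind with shut fingers, let it sink onto the roller, then pressed the patch in steps of about 2 mm. Force peaked at about 15 N and fell to about 0 once the nose had passed the roller.
- **Strap check:** After I backed off, its top read 132 mm along its whole length. That is level (slope about 0.002 rad), home on the pad.
- **Bystanders:** The overhead before-and-after comparison shows the jar, tape roll, stamp and the red and blue look-alikes where they stood. I guessed the clay cup's pixel in that overhead check, so its figure proves nothing. It stood unmoved in the wrist pictures, and the arm never went near it.
- **Disagreement:** The scene camera put the pots 3–4 mm further out than the overhead view, and the wrist view put the nest 2–3 mm off the overhead value. I used the close-up wrist measurements.

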